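# Rock the pendulum angle gauge to its set mark on a humped stud

## Robot

A 6-joint arm with a two-finger parallel gripper is mounted at the origin on the work surface. World frame = base frame: x ahead of the robot, y to its left, z up, the work surface at z = 0. Lengths are in m, angles in rad, forces in N, time in s.
With the tool pointing down it reaches from about 0.35 to 0.975 m from the base axis. Payload 4.9 kg.
Tool frame: the origin (TCP) lies on the centre line of the jaws, within the pads' length; the fingertips stand 25 mm ahead of it and the grasp point (between the pads) lies 6 mm ahead of it; z points along the fingers, y is the line along which they close (so a half turn about z gives the same grasp; the last joint's range is limited). The gripper opens to 85 mm and grips with 20 to 120 N. Pads are 22 mm wide; open, the fingers measure 114 mm over their backs; the gripper's body (76 mm by 85 mm) begins 54 mm behind the grasp point. The pads swing forward as they close: fully open they stand 13 mm farther back than shut.
Start: joints at [-1.333, 0.053, 1.613, -0, 1.476, -0.119], TCP at [0.218, -0.586, 0.256] pointing down, gripper open.
Joint ranges: [-3.01, 3.01], [-1.01, 2.22], [0.06, 2.58], [-1.02, 4.17], [0.09, 2.62], [-3.14, 3.14]. Speed limits (rad/s): [2.57, 2.57, 3.14, 3.14, 3.14, 3.14].

## Interface

Orientations are given as a unit quaternion [w, x, y, z].
In Python, from plant import state, grab_frame, get_calibration, job gives the robot as it stands. The module is installed in compiled form; this text tells all that it offers.
- The arm moves only by the tool move_arm, never from a script. Its argument "targets" is a list that holds one entry, the list of rows, each a list of 5 numbers: the opening in per cent of the stroke, from 0 (shut) to 100 (fully open), then the shift along the tool's x, y, z as a fraction of full scale, then the turn about the tool's z as a fraction of full scale. A call has 1 to 5 rows; each row shifts and turns the commanded pose from where the row before left it, along the tool's axes as they then stand; what a row does not reach is not made up. Full scale, the value 1, is 0.6 m for a shift and 6 degrees for a turn. A row lasts 1/12 s, in which the tool goes at most 41.7 mm and 7.16 degrees, less where a joint would pass 70% of its speed; a pose out of reach is approached as far as the arm can. A call with a number of a shift or a turn outside -1 to 1 is refused whole. A call with a gripper value outside its range is refused whole. The fingers move at their own pace and stop on an object; the grip force is fixed at half the most. Time passes only in rows, so rows that do not move let the fingers close. It gives the time, the measured TCP pose, the force, the opening and the grip force at its end, in the units of the state.
- state(): the state, without advancing time (a new reading comes with each control period).
- grab_frame(name): name is "scene" or "top"; returns the picture (420x560x3 uint8, red, green, blue); there is no depth.
- get_calibration(name): a dict with "vertical_fov" (degrees; the focal length in pixels is half the picture's height over the tangent of half this angle, whatever the lens; pixels are square), "cx", "cy" (the principal point, pixels), "dist_coeffs" ([k1, k2, p1, p2, k3] as OpenCV has them; the pictures are not rectified), "R" (3x3) and "t" (3): a world point X has camera coordinates R X + t. Camera axes: x right, y down, z forward; pixel columns grow to the right and rows downward; lengths in m; the calibration is good to about 2 mm. A picture is of the moment at which its call begins. get_calibration takes no time and is no camera call.
- job.job_done(): hands the job in; it is judged then, once.
The state is a dict: "time": time; "joint_pos": joint angles; "joint_vel": joint speeds; "joint_efforts": joint torques, N m; "tool_pos": TCP position; "tool_rot": TCP orientation; "contact_force": force on the tool from outside, world axes, zero at the start; "ft_torque": the same for the moment, N m; "gripper_width": opening from 0.0 (shut) to 1.0 (fully open); "grasp_force": force on a finger pad.
Only numpy, scipy, OpenCV 4.12 (cv2) and the standard library are available. Lean on these libraries where they do the work, as an engineer would, in place of code of your own. Each camera call takes 0.05 s, during which the arm holds its last target. There are 200 camera calls.

## Task

Pick the pendulum angle gauge up off the joist offcut, stand it upright and square across the hump of the uneven stud block, foot centred on the hump, and let it bear there a moment. Then rock it on the hump until its swinging needle settles on the middle of the red mark, and finish while still gripping it like that, resting lightly and steadily on the hump, so that the bevel can be scribed. Do not lean hard on the gauge, and leave the earmuffs, clamp and bench brush alone.

Things in the scene. Friction and masses are not known exactly. Their poses are not given: they have to be found in the camera images.
- gauge: pendulum angle gauge, 0.3 to 0.5 kg, 162 mm high, alike on both faces: aluminium foot bar 24 x 120 x 14 mm (x, y, z), white round dial 100 mm across, 12 mm thick, centred 70 mm above the underside, blue block handle on top. Origin: centre of the foot's underside; z up through the handle, y along the foot, x normal to the dial. At first it stands on the joist offcut
- handle (a point): middle of the gauge's blue handle, 24 x 36 x 40 mm (x, y, z), 142 mm above the foot's underside; axes as the gauge. It may be pinched from above across its 36 mm (along y) or its 24 mm (along x)
- pointer (a joint): angle (rad) of the gauge's black needle, which hangs from the dial's centre with a brass bob (on both faces) and swings for about a second: 0 when it points at the foot, positive right-handed about the gauge's +x (tip towards +y). It hangs plumb, so turning the gauge by an angle a about its own +x from upright brings it to -a
- mark (a joint): angle (rad) of the red set mark at the dial's lower rim (7 x 11 mm, on both faces), measured like the needle's; 0.15 to 0.28, so always on the +y side. It is stiff and stays as set. The needle is on the mark when the two angles are equal
- pointer_tip (a point): point near the tip of the needle (42 mm long), 39 mm from the dial's centre (needle 2 mm wide)
- mark_tip (a point): middle of the red mark, 39 mm from the dial's centre
- stud: uneven stud block of pale wood, fixed, 100 x 90 x 45 mm (x, y, z), with a darker rounded hump (30 mm radius, 16 mm above the rest of the top) running along its x over the middle. Origin: centre of its underside, on the bench. The gauge is square when its foot (y) runs along the stud's y, either way round; it can lean 0.33 rad before touching the edges
- crown (a point): top of the hump at its middle, 61 mm above the bench; axes as the stud
- joist: joist offcut, darker wood, fixed, 90 x 200 x 45 mm (x, y, z), origin at the centre of its underside, on the bench
- earmuffs: bystander: yellow and black earmuffs lying on the bench, 160 mm long, 170 mm wide, 42 mm high; origin under and between the cups
- clamp: bystander: blue bar clamp with orange handle lying on the bench, 355 mm long, 28 mm high; origin on the bar below the middle jaw
- bench_brush: bystander: dark wooden bench brush lying on the bench, 235 mm long, 40 mm high; origin under its head, near the handle
Things that resemble listed ones, but are neither listed nor needed, are in the scene too. Of the things like the gauge, leave any that is orange; of the rest the smaller one is meant.

How it is judged:
On the way, in this order (a step that is already met when the one before it is completed fails the run):
1. the gauge is lifted clear of the joist offcut in the fingers (contact force between gauge and joist below 0.05 N and height (world z) of gauge above 0.06 m and contact force between the fingers and gauge above 1 N), for 0.2 s.
2. the gauge stands upright (within 0.09 rad) and square (within 0.2 rad) on the hump, the middle of its foot within 22 mm of the hump's middle (contact force between gauge and stud above 0.3 N and angle between gauge's own z axis and vertical below 0.09 rad and angle between the y axis of gauge and the y axis of stud, either way round below 0.2 rad and horizontal distance between gauge and crown below 0.022 m), for 0.2 s.
3. the needle has settled on the red mark with the gauge bearing on the hump (distance between pointer_tip and mark_tip below 0.0024 m and contact force between gauge and stud above 0.3 N and velocity of joint pointer between -0.3 and 0.3 rad/s), for 0.5 s.
At the end, for the whole second after the job is handed in: The gauge is still held in the fingers and still bears on the stud's hump (0.3 to 25 N), the middle of its foot within 30 mm of the hump's middle, square across it, touching the joist no more; it is still, and the resting needle's tip is within 2.4 mm (0.06 rad) of the middle of the red mark (all of step 3 and contact force between gauge and stud below 25 N and contact force between the fingers and gauge above 1 N and contact force between gauge and joist below 0.05 N and horizontal distance between gauge and crown below 0.03 m and angle between the y axis of gauge and the y axis of stud, either way round below 0.36 rad and linear speed of gauge below 0.02 m/s); the arm keeps its last pose, push and grip.
It fails at once if the gauge is leant on hard: more than 40 N on the stud (contact force between gauge and stud above 40 N).
It fails at once if the earmuffs are moved more than 20 mm (distance of earmuffs from where it was at the start of the episode above 0.02 m).
It fails at once if the clamp is moved more than 20 mm (distance of clamp from where it was at the start of the episode above 0.02 m).
It fails at once if the bench brush is moved more than 20 mm (distance of bench_brush from where it was at the start of the episode above 0.02 m).
It also fails if it takes over 48 s, if anything falls off the work surface, if the arm or the gripper's body presses on something with over 40 N, if the wrist force passes 120 N, or if a joint passes its speed limit or range.

## Working session

There is one attempt and no reset: what is moved stays moved. The work goes in short steps, Python scripts to look and compute and a tool call to move; the robot and the scene stay as the last step left them, time stands still between calls to the robot, and variables do not carry over. Pictures are saved under pics/ and viewed, at most 10 in all, crops included, and the job is handed in when it is done.

Besides the shell and the picture viewer there is one more tool, called as name(argument=value, ...) on one line, values as JSON. move_arm: Moves the arm, as the interface text tells. Shift numbers are shares of 0.6 m and turn numbers shares of 6 degrees, none past 1 either way. Its arguments: {"type":"object","properties":{"targets":{"type":"array"}},"required":["targets"]}

```bash
mkdir -p pics
python3 - <<'E'
from plant import *
import cv2,numpy as np
for n in ("scene","top"):
    im=grab_frame(n); cv2.imwrite(f"pics/{n}0.png",im[...,::-1]); c=get_calibration(n); print(n,c)
print(state())
E
```

```text
scene {'vertical_fov': 53.72984614694715, 'cx': 281.50149963781166, 'cy': 208.99342196260116, 'dist_coeffs': array([-0.10366274,  0.        ,  0.        ,  0.        ,  0.        ]), 'R': array([[ 0.43945985,  0.89792991, -0.02443187],
       [ 0.52332343, -0.27803892, -0.80549795],
       [-0.73007371,  0.34119823, -0.5920947 ]]), 't': array([-0.2390231 , -0.18188023,  1.56318814])}
top {'vertical_fov': 50.48809842080287, 'cx': 283.1003802060105, 'cy': 204.97105441936628, 'dist_coeffs': array([0.04323102, 0.        , 0.        , 0.        , 0.        ]), 'R': array([[-0.02043335, -0.99978244, -0.00419031],
       [-0.99406569,  0.02076406, -0.1067814 ],
       [ 0.10684518,  0.00198354, -0.99427369]]), 't': array([0.00458933, 0.56409256, 1.28319933])}
{'time': 0.1, 'joint_pos': array([-1.33300074e+00,  5.32919746e-02,  1.61416626e+00, -2.38116661e-06,
        1.47601037e+00, -1.19009163e-01]), 'joint_vel': array([-0.00086751, -0.00187695, -0.00389583, -0.00173457,  0.00040511,
        0.00053235]), 'joint_efforts': array([ 5.17081025e-04, -3.94897342e+01, -3.71365428e+01, -1.02704023e-04,
        3.86021216e-03,  1.72099647e-05]), 'tool_pos': array([ 0.21817142, -0.5851253 ,  0.2551795 ]), 'tool_rot': array([-9.36248838e-04,  9.84128006e-01,  1.77457566e-01, -5.68595295e-05]), 'contact_force': array([ 0.7025474 ,  0.06897854, -0.65457855]), 'ft_torque': array([-0.00619939,  0.06181858,  0.0438839 ]), 'grasp_force': 0.0, 'gripper_width': 1.0016915228982382}
```

View pics/scene0.png

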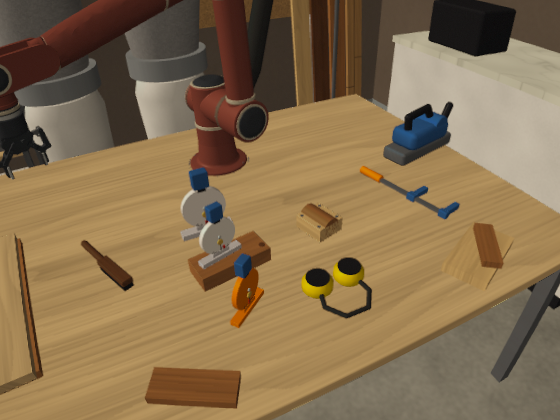

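View pics/top0.png

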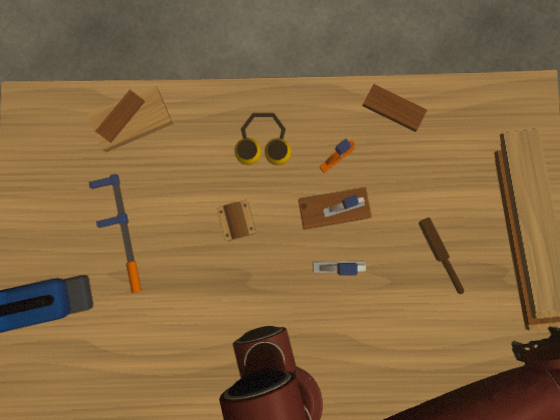

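Scene view candidates: white gauge on the joist (217,235), larger white gauge on the bench (203,205), and orange gauge (245,285). I choose the one on the joist because it is white, the smaller of the two, and on the offcut. In the top view its handle is at (351,203), the joist at (335,208) and the stud at (237,220). I'll check with a close crop.

```bash
cat > h.py <<'E'
import cv2,numpy as np
from plant import *
def cam(n):
    c=get_calibration(n); f=210/np.tan(np.radians(c["vertical_fov"]/2))
    return np.array([[f,0,c["cx"]],[0,f,c["cy"]],[0,0,1]]),c["dist_coeffs"],np.array(c["R"]),np.array(c["t"])
def ray(n,uv):
    K,d,R,t=cam(n); p=cv2.undistortPoints(np.array([[uv]],float),K,d)[0,0]
    v=R.T@np.array([p[0],p[1],1]); return -R.T@t,v/np.linalg.norm(v)
def onz(n,uv,z):
    o,v=ray(n,uv); return o+v*(z-o[2])/v[2]
def tri(uvs,uvt):
    A=np.zeros((3,3));b=np.zeros(3)
    for n,u in (("scene",uvs),("top",uvt)):
        o,v=ray(n,u);P=np.eye(3)-np.outer(v,v);A+=P;b+=P@o
    return np.linalg.solve(A,b)
def proj(n,X):
    K,d,R,t=cam(n); return cv2.projectPoints(np.array(X,float).reshape(-1,1,3),cv2.Rodrigues(R)[0],t,K,d)[0][:,0]
E
python3 - <<'E'
import cv2,numpy as np
s=cv2.imread("pics/scene0.png");t=cv2.imread("pics/top0.png")
a=cv2.resize(s[175:295,170:280],None,fx=5,fy=5,interpolation=cv2.INTER_CUBIC)
b=cv2.resize(t[175:255,205:385],None,fx=4.4,fy=4.4,interpolation=cv2.INTER_CUBIC)
cv2.imwrite("pics/a.png",a);cv2.imwrite("pics/b.png",b)
E
```

```text
(no output)
```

View pics/a.png

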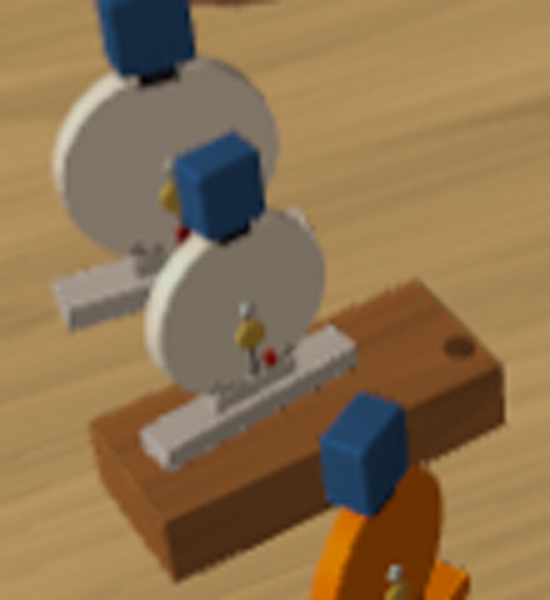

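View pics/b.png

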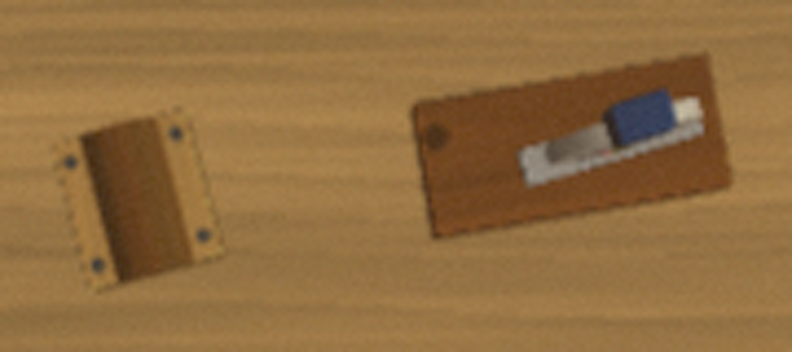

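The crop shows the chosen gauge with its red mark at the right end of the dial in the scene view (about (224,246)). That side is towards world +y. The stud and hump are clear in the top crop.

Run:
```python
from h import *
B=lambda p:((p[0]+.5)/4.4-.5+205,(p[1]+.5)/4.4-.5+175)
A=lambda p:((p[0]+.5)/5-.5+170,(p[1]+.5)/5-.5+175)
np.set_printoptions(precision=4,suppress=True)
print("cams",ray("scene",(280,210))[0],ray("top",(280,210))[0])
S=np.array([onz("top",B(p),.045)[:2] for p in [(57,147),(183,107),(225,247),(98,290)]])
print(S,"centre",S.mean(0)); 
H=np.array([onz("top",B(p),.061)[:2] for p in [(118,124),(155,268)]])
for p,q in ((0,1),(3,2),(3,0),(2,1)): d=S[p]-S[q];print(np.hypot(*d),np.degrees(np.arctan2(d[1],d[0])))
print("humpdir",H,np.degrees(np.arctan2(*(H[0]-H[1])[::-1])))
F=np.array([onz("top",B(p),.059)[:2] for p in [(520,150),(528,186),(703,132)]]);print("foot",F,np.linalg.norm(F[1]-F[2]),np.degrees(np.arctan2(*(F[1]-F[2])[::-1])))
t=cv2.imread("pics/top0.png");s=cv2.imread("pics/scene0.png")
for n,im,(x0,x1,y0,y1) in (("top",t,(330,375,190,220)),("scene",s,(202,226,200,224))):
    m=np.zeros(im.shape[:2],np.uint8);r=im[y0:y1,x0:x1].astype(int)
    m[y0:y1,x0:x1]=((r[...,0]>r[...,2]*1.6)&(r[...,0]>60))
    c=max(cv2.findContours(m,0,2)[0],key=cv2.contourArea);M=cv2.moments(c)
    uv=(M["m10"]/M["m00"],M["m01"]/M["m00"]);print(n,uv,cv2.minAreaRect(c))
    if n=="top":ut=uv
    else:us=uv
print("tri",tri(us,ut),"top@.187",onz("top",ut,.187),"@.207",onz("top",ut,.207))
# scene handle top face corners
P=np.array([onz("scene",A(p),.207)[:2] for p in [(175,160),(232,133),(265,155),(208,183)]]);print("handle top",P,P.mean(0))
P=np.array([onz("scene",A(p),.059)[:2] for p in [(142,437),(332,328),(357,348),(170,455)]]);print("foot sc",P,P.mean(0))
```

```text
cams [ 1.3415 -0.3693  0.7732] [ 0.4237 -0.0097  1.3361]
[[0.5575 0.1839]
 [0.5825 0.1003]
 [0.489  0.0737]
 [0.4626 0.1574]] centre [0.5229 0.1288]
0.08729264469077393 106.59630376067717
0.08782528395055536 107.53045642373571
0.09858083225881585 -164.40935709809108
0.0971413307899946 -164.11694976900515
humpdir [[0.5702 0.1416]
 [0.4755 0.1183]] 13.824685947955025
foot [[ 0.5478 -0.1212]
 [ 0.5241 -0.1257]
 [ 0.5571 -0.241 ]] 0.1199916125113593 105.99649688654705
top (354.3333333333333, 201.7222222222222) ((352.64752197265625, 202.87704467773438), (4.481290817260742, 11.395282745361328), 50.19443130493164)
scene (212.03170028818442, 210.84726224783861) ((211.9690399169922, 210.53541564941406), (15.145606994628906, 19.472923278808594), 41.18592834472656)
tri [ 0.5524 -0.1874  0.1923] top@.187 [ 0.5518 -0.1922  0.187 ] @.207 [ 0.5496 -0.189   0.207 ]
handle top [[ 0.5498 -0.1987]
 [ 0.5416 -0.1675]
 [ 0.5662 -0.1595]
 [ 0.5747 -0.1905]] [ 0.5581 -0.1791]
foot sc [[ 0.5641 -0.2416]
 [ 0.5297 -0.126 ]
 [ 0.5509 -0.1201]
 [ 0.5831 -0.2329]] [ 0.557  -0.1802]
```

move_arm(targets=[[[100, 0, 0, -0.02, -1], [100, 0, 0, -0.02, -1], [100, 0, 0, -0.02, -1], [100, 0, 0, -0.01, -1], [100, 0, 0, -0.01, -1]]])

```text
time: 0.52
tool_pos: [0.2183, -0.5856, 0.3046]
tool_rot: [-0.0, 0.904, 0.428, 0.0]
contact_force: [-0.8, 0.0, -0.9]
gripper_width: 1.002
grasp_force: 0.0
```

move_arm(targets=[[[100, 0, 0, 0, -1], [100, 0, 0, 0, -1], [100, 0, 0, 0, -1], [100, 0, 0, 0, -1], [100, 0, 0, 0, -1]]])

```text
time: 0.93
tool_pos: [0.2182, -0.5853, 0.3035]
tool_rot: [-0.001, 0.762, 0.648, 0.0]
contact_force: [-0.3, -0.2, -0.0]
gripper_width: 0.999
grasp_force: 0.0
```

move_arm(targets=[[[100, 0, 0, 0, -1], [100, 0, 0, 0, -1], [100, 0, 0, 0, -1], [100, 0, 0, 0, -1], [100, 0, 0, 0, -0.35]]])

```text
time: 1.35
tool_pos: [0.2182, -0.5853, 0.3035]
tool_rot: [-0.0, 0.596, 0.803, 0.0]
contact_force: [0.6, -0.2, 0.4]
gripper_width: 0.999
grasp_force: 0.0
```

```bash
cat >> h.py <<'E'
from scipy.spatial.transform import Rotation as Ro
def need(target):
    s=state(); R=Ro.from_quat(s["tool_rot"],scalar_first=True).as_matrix()
    yaw=np.degrees(np.arctan2(R[1,0],R[0,0])); d=R.T@(np.array(target)-s["tool_pos"])
    print("t",round(s["time"],2),"pos",s["tool_pos"].round(4),"yaw",yaw.round(2),"tilt",R[:,2].round(3),"shift/0.6",(d/.6).round(4),"F",s["contact_force"].round(2),"w",round(s["gripper_width"],3),"g",round(s["grasp_force"],1),"T",s["ft_torque"].round(3))
E
python3 -c "
from h import *
need([.556,-.180,.29])"
```

```text
t 1.35 pos [ 0.2182 -0.5853  0.3035] yaw 106.78 tilt [-0.     0.001 -1.   ] shift/0.6 [0.4843 0.734  0.0232] F [ 0.6  -0.18  0.39] w 0.999 g 0.0 T [-0.005 -0.035 -0.018]
```

move_arm(targets=[[[100, 0.034, 0.052, 0, 0], [100, 0.034, 0.052, 0, 0], [100, 0.034, 0.052, 0, 0], [100, 0.034, 0.052, 0, 0], [100, 0.034, 0.052, 0, 0]]])

```text
time: 1.77
tool_pos: [0.3394, -0.4418, 0.3037]
tool_rot: [-0.0, 0.598, 0.801, 0.0]
contact_force: [0.7, 0.3, 0.2]
gripper_width: 0.999
grasp_force: 0.0
```

move_arm(targets=[[[100, 0.034, 0.052, 0, 0], [100, 0.034, 0.052, 0, 0], [100, 0.034, 0.052, 0, 0], [100, 0.034, 0.052, 0, 0], [100, 0.034, 0.052, 0, 0]]])

```text
time: 2.18
tool_pos: [0.46, -0.2995, 0.3038]
tool_rot: [-0.0, 0.598, 0.801, 0.0]
contact_force: [0.5, -0.1, 0.3]
gripper_width: 0.997
grasp_force: 0.0
```

move_arm(targets=[[[100, 0.034, 0.052, 0, 0], [100, 0.034, 0.052, 0, 0], [100, 0.034, 0.052, 0, 0], [100, 0, 0, 0, 0], [100, 0, 0, 0, 0]]])

```text
time: 2.6
tool_pos: [0.5322, -0.2142, 0.3035]
tool_rot: [-0.001, 0.597, 0.803, -0.0]
contact_force: [-0.8, 0.1, -0.1]
gripper_width: 1.0
grasp_force: 0.0
```

```bash
python3 -c "
from h import *
need([.556,-.180,.196])"
```

```text
t 2.6 pos [ 0.5322 -0.2142  0.3035] yaw 106.75 tilt [-0.001  0.    -1.   ] shift/0.6 [0.043  0.0545 0.1792] F [-0.78  0.14 -0.07] w 1.0 g 0.0 T [-0.045  0.023 -0.013]
```

move_arm(targets=[[[100, 0.043, 0.0545, 0, 0], [100, 0, 0, 0.05, 0], [100, 0, 0, 0.05, 0], [100, 0, 0, 0.04, 0], [100, 0, 0, 0.03, 0]]])

```text
time: 3.02
tool_pos: [0.5538, -0.1823, 0.199]
tool_rot: [-0.002, 0.599, 0.801, -0.001]
contact_force: [-1.1, -0.5, -0.4]
gripper_width: 1.005
grasp_force: 0.0
```

move_arm(targets=[[[100, 0, 0, 0.009, 0], [60, 0, 0, 0, 0], [60, 0, 0, 0, 0], [60, 0, 0, 0, 0], [60, 0, 0, 0, 0]]])

```text
time: 3.43
tool_pos: [0.5564, -0.1826, 0.1991]
tool_rot: [0.002, 0.598, 0.801, 0.0]
contact_force: [-0.4, 0.1, -0.1]
gripper_width: 0.598
grasp_force: 0.0
```

Run:
```python
from h import *
need([.556,-.180,.196])
s=grab_frame("scene")[...,::-1]
cv2.imwrite("pics/s1.png",cv2.resize(s[120:270,140:300],None,fx=4,fy=4,interpolation=cv2.INTER_CUBIC))
```

```text
t 3.43 pos [ 0.5564 -0.1826  0.1991] yaw 106.52 tilt [ 0.003 -0.002 -1.   ] shift/0.6 [0.0044 0.0005 0.0052] F [-0.37  0.11 -0.07] w 0.598 g 0.0 T [-0.023 -0.013  0.003]
```

View pics/s1.png

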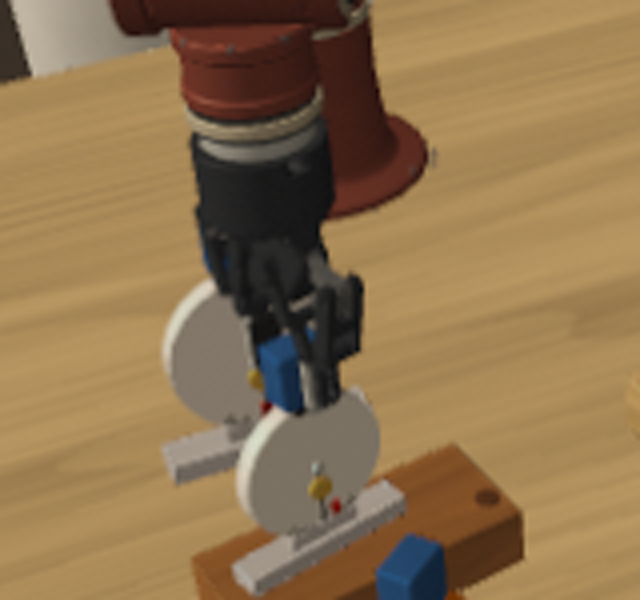

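The crop shows the open fingers on either side of the blue handle (crop (290,370)). The bob (320,487) and the red mark (336,506) stay visible. I'll close and lift.

move_arm(targets=[[[0, 0, 0, 0, 0], [0, 0, 0, 0, 0], [0, 0, 0, 0, 0], [0, 0, 0, 0, 0], [0, 0, 0, 0, 0]]])

```text
time: 3.9
tool_pos: [0.5559, -0.1822, 0.1978]
tool_rot: [0.001, 0.598, 0.801, -0.0]
contact_force: [-1.2, -0.2, 3.8]
gripper_width: 0.273
grasp_force: 60.5
```

move_arm(targets=[[[0, 0, 0, 0, 0], [0, 0, 0, -0.02, 0], [0, 0, 0, -0.03, 0], [0, 0, 0, -0.03, 0], [0, 0, 0, -0.03, 0]]])

```text
time: 4.32
tool_pos: [0.5546, -0.1811, 0.2618]
tool_rot: [-0.002, 0.598, 0.802, -0.0]
contact_force: [1.1, -0.5, -4.2]
gripper_width: 0.271
grasp_force: 59.5
```

move_arm(targets=[[[0, 0, 0, 0, 0], [0, 0, 0, 0, 0], [0, 0, 0, 0, 0], [0, 0, 0, 0, 0], [0, 0, 0, 0, 0]]])

```text
time: 4.73
tool_pos: [0.5548, -0.1814, 0.2607]
tool_rot: [-0.002, 0.598, 0.801, -0.0]
contact_force: [-0.2, -0.9, -4.1]
gripper_width: 0.272
grasp_force: 59.5
```

Run:
```python
from h import *
need([.523,.129,.281])
```

```text
t 4.73 pos [ 0.5548 -0.1814  0.2607] yaw 106.54 tilt [-0.003  0.002 -1.   ] shift/0.6 [ 0.5111  0.0965 -0.0328] F [-0.17 -0.85 -4.13] w 0.272 g 59.5 T [-0.085 -0.035 -0.028]
```

move_arm(targets=[[[0, 0.03, 0.006, 0, 0], [0, 0.055, 0.01, 0, 0], [0, 0.06, 0.011, 0, 0], [0, 0.06, 0.011, 0, 0], [0, 0.06, 0.011, 0, 0]]])

```text
time: 5.15
tool_pos: [0.5377, -0.0197, 0.2618]
tool_rot: [-0.001, 0.598, 0.801, -0.0]
contact_force: [1.5, 0.6, -5.7]
gripper_width: 0.275
grasp_force: 59.4
```

move_arm(targets=[[[0, 0.06, 0.011, 0, 0], [0, 0.06, 0.011, 0, 0], [0, 0.06, 0.011, 0, 0], [0, 0.04, 0.009, 0, 0], [0, 0.026, 0.005, 0, 0]]])

```text
time: 5.57
tool_pos: [0.5225, 0.1312, 0.2619]
tool_rot: [-0.001, 0.597, 0.802, -0.0]
contact_force: [-0.5, 0.2, -4.3]
gripper_width: 0.276
grasp_force: 59.5
```

move_arm(targets=[[[0, 0, 0, 0.01, 0], [0, 0, 0, 0.01, 0], [0, 0, 0, 0.01, 0], [0, 0, 0, 0, 0], [0, 0, 0, 0, 0]]])

```text
time: 5.98
tool_pos: [0.5231, 0.1274, 0.2436]
tool_rot: [-0.001, 0.599, 0.801, -0.001]
contact_force: [-0.5, -0.0, -5.2]
gripper_width: 0.275
grasp_force: 59.4
```

Run:
```python
from h import *
need([.523,.129,.214])
for n in ("scene","top"):
    s=grab_frame(n)[...,::-1]
    cv2.imwrite(f"pics/{n}2.png",s)
s=cv2.imread("pics/scene2.png");t=cv2.imread("pics/top2.png")
u=proj("scene",[.523,.129,.10])[0].astype(int);v=proj("top",[.523,.129,.06])[0].astype(int);print(u,v)
a=s[u[1]-80:u[1]+60,u[0]-60:u[0]+60];b=t[v[1]-50:v[1]+50,v[0]-55:v[0]+55]
a=cv2.resize(a,None,fx=4,fy=4,interpolation=2)[:560,:400+80];b=cv2.resize(b,(300,273),interpolation=2)
c=np.zeros((560,800,3),np.uint8);c[:a.shape[0],:480]=a;c[:273,490:790]=b;cv2.imwrite("pics/c2.png",c)
```

```text
t 5.98 pos [0.5231 0.1274 0.2436] yaw 106.46 tilt [-0.002 -0.    -1.   ] shift/0.6 [0.0025 0.0007 0.0493] F [-0.46 -0.02 -5.21] w 0.275 g 59.4 T [-0.055 -0.002 -0.011]
[318 200] [235 219]
```

View pics/c2.png

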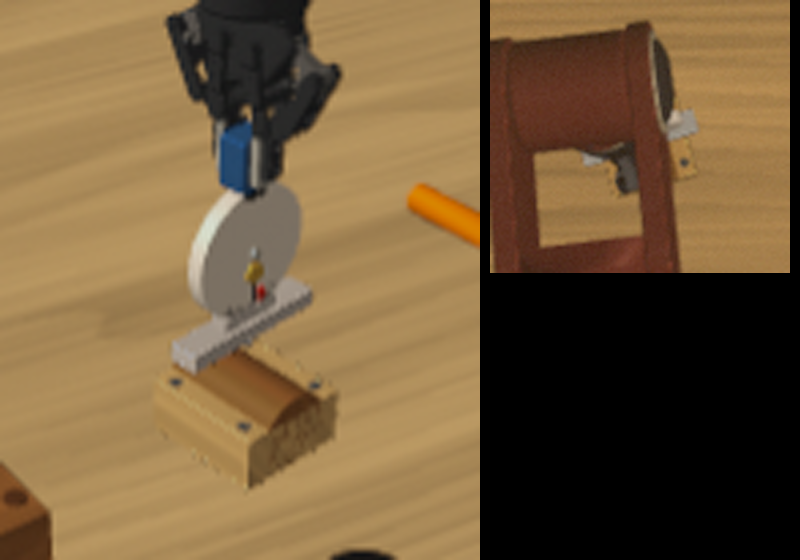

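The gauge hangs upright over the hump and square to it: foot centre around crop (242,325), bob (254,270), red mark (262,292). I'll lower it gently.

move_arm(targets=[[[0, 0.0025, 0, 0.012, 0], [0, 0, 0, 0.012, 0], [0, 0, 0, 0.012, 0], [0, 0, 0, 0.006, 0], [0, 0, 0, 0, 0]]])

```text
time: 6.5
tool_pos: [0.5221, 0.1298, 0.2176]
tool_rot: [-0.001, 0.598, 0.801, -0.001]
contact_force: [-0.2, 0.2, -4.4]
gripper_width: 0.278
grasp_force: 59.3
```

move_arm(targets=[[[0, 0, 0, 0.0017, 0], [0, 0, 0, 0, 0], [0, 0, 0, 0.0017, 0], [0, 0, 0, 0, 0], [0, 0, 0, 0, 0]]])

```text
time: 6.92
tool_pos: [0.5232, 0.1299, 0.2179]
tool_rot: [0.0, 0.598, 0.801, 0.0]
contact_force: [-0.2, -0.1, -4.3]
gripper_width: 0.27
grasp_force: 59.4
```

Run:
```python
from h import *
need([.523,.129,.214])
```

```text
t 6.92 pos [0.5232 0.1299 0.2179] yaw 106.54 tilt [ 0. -0. -1.] shift/0.6 [-0.0013 -0.0008  0.0066] F [-0.21 -0.12 -4.27] w 0.27 g 59.4 T [ 0.035 -0.017  0.04 ]
```

move_arm(targets=[[[0, 0, 0, 0.0017, 0], [0, 0, 0, 0, 0], [0, 0, 0, 0.0017, 0], [0, 0, 0, 0, 0], [0, 0, 0, 0, 0]]])

```text
time: 7.33
tool_pos: [0.523, 0.1299, 0.2155]
tool_rot: [-0.0, 0.598, 0.801, -0.0]
contact_force: [0.8, -0.1, -5.2]
gripper_width: 0.274
grasp_force: 59.4
```

move_arm(targets=[[[0, 0, 0, 0, 0], [0, 0, 0, 0.0017, 0], [0, 0, 0, 0, 0], [0, 0, 0, 0, 0], [0, 0, 0, 0, 0]]])

```text
time: 7.75
tool_pos: [0.5231, 0.1299, 0.2146]
tool_rot: [-0.0, 0.598, 0.801, -0.0]
contact_force: [0.1, 0.2, -4.0]
gripper_width: 0.269
grasp_force: 59.4
```

move_arm(targets=[[[0, 0, 0, 0.0017, 0], [0, 0, 0, 0, 0], [0, 0, 0, 0, 0], [0, 0, 0, 0, 0], [0, 0, 0, 0, 0]]])

```text
time: 8.17
tool_pos: [0.5232, 0.1299, 0.2138]
tool_rot: [0.0, 0.598, 0.801, 0.0]
contact_force: [0.8, 0.5, -3.3]
gripper_width: 0.272
grasp_force: 59.6
```

move_arm(targets=[[[0, 0, 0, 0.0008, 0], [0, 0, 0, 0, 0], [0, 0, 0, 0, 0], [0, 0, 0, 0, 0], [0, 0, 0, 0, 0]]])

```text
time: 8.58
tool_pos: [0.5233, 0.1299, 0.2137]
tool_rot: [0.0, 0.598, 0.801, 0.0]
contact_force: [-0.6, -0.3, 1.1]
gripper_width: 0.273
grasp_force: 60.1
```

Contact is about 5 N, upright. Now I'll measure the mark.

```bash
cat >> h.py <<'E'
G0=np.array([.523,.129,0.061]); YW=np.radians(106.5)
ex=np.array([np.sin(YW),-np.cos(YW),0]); ey=np.array([np.cos(YW),np.sin(YW),0])
def plane(uv,off=.006):  # scene pixel -> (y,z) mm on dial-face plane through G0+off*ex
    o,v=ray("scene",uv); P=o+v*(((G0+off*ex-o)@ex)/(v@ex)); d=P-G0
    return np.array([d@ey,d[2]])*1000
def shot(k=12): return np.mean([grab_frame("scene").astype(float) for _ in range(k)],0)
def blobs(im):
    x0,y0,x1,y1=290,165,350,240
    r=im[y0:y1,x0:x1]; R,G,B=r[...,0],r[...,1],r[...,2]
    yy,xx=np.mgrid[y0:y1,x0:x1]; out={}
    redness=np.clip(R-1.8*np.maximum(G,B)-8,0,None); sat=np.clip((R-B)-45,0,None)*(G>B*1.25)
    return redness,sat,xx,yy
E
python3 - <<'E'
from h import *
np.set_printoptions(precision=1,suppress=True,linewidth=200)
need([.523,.129,.214]); im=shot(); np.save("im3.npy",im)
P=lambda y,z,o=.006: proj("scene",G0+ey*y/1000+ex*o+np.array([0,0,z/1000]))[0]
for nm,q in (("dialc",(0,70)),("tip",(0,31)),("mark.15",(5.8,31.4)),("mark.28",(10.8,32.5)),):print(nm,P(*q))
print("foot ends",P(-60,14,.012),P(60,14,.012),P(-60,0,.012),P(60,0,.012))
u=P(0,60); x0,y0=int(u[0])-26,int(u[1])-24; print(x0,y0)
bg=im[y0:y0+50,x0:x0+66]
c=cv2.resize(bg.astype(np.uint8)[...,::-1],None,fx=12,fy=12,interpolation=cv2.INTER_CUBIC)
cv2.imwrite("pics/c3.png",c)
E
```

```text
t 8.58 pos [0.5 0.1 0.2] yaw 106.54 tilt [ 0.  0. -1.] shift/0.6 [-0. -0. -0.] F [-0.6 -0.3  1.1] w 0.273 g 60.1 T [-0.   0.2  0. ]
dialc [320.4 192. ]
tip [320.  203.5]
mark.15 [321.4 202.5]
mark.28 [322.6 201.5]
foot ends [306.5 218.3] [335.4 200.7] [306.4 222.3] [335.2 204.6]
294 170
```

View pics/c3.png

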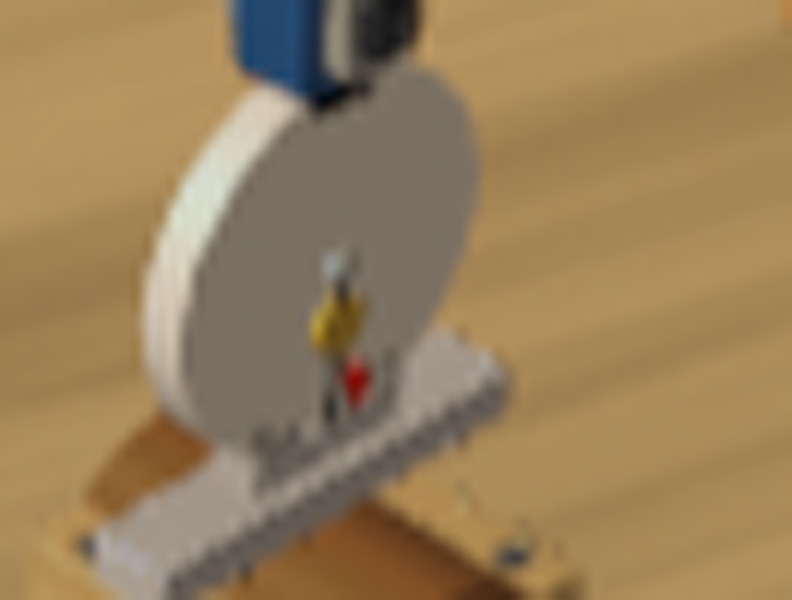

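The crop shows the gauge upright on the hump: hub (340,265), bob (338,320), needle tip (330,415), red mark (355,382), right of the needle. Next I'll get subpixel positions in the dial plane.

```bash
cat >> h.py <<'E'
from scipy.optimize import least_squares
def analyse(im,tilt=0.,pr=True):
    k=8; x0,y0,x1,y1=296,168,352,222
    r=cv2.resize(im[y0:y1,x0:x1].astype(np.float32),None,fx=k,fy=k,interpolation=cv2.INTER_CUBIC)
    px=lambda u,v:((u+.5)/k-.5+x0,(v+.5)/k-.5+y0)
    c=np.array([120.,110,97]) if not hasattr(analyse,"c") else analyse.c
    R,G,B=r[...,0],r[...,1],r[...,2]; out={}
    hh,ww=R.shape; vv,uu=np.mgrid[:hh,:ww]
    def cen(w):
        return plane(px((uu*w).sum()/w.sum(),(vv*w).sum()/w.sum()))
    red=np.clip(R-1.7*np.maximum(G,B)-10,0,None); red[:int(.45*hh)]=0; red[:,:int(.3*ww)]=0; red[:,int(.62*ww):]=0;out["mark"]=cen(red); out["markw"]=red.sum()/k/k
    # face circle: flood fill of uniform face colour
    f=cv2.GaussianBlur(r,(0,0),2).clip(0,255).astype(np.uint8).copy(); m=np.zeros((hh+2,ww+2),np.uint8)
    u,v=proj("scene",G0+ex*.006+ey*np.sin(tilt)*.09+ey*.012+np.array([0,0,.09]))[0]
    seed=(int((u-x0)*k),int((v-y0)*k)); out["seedcol"]=f[seed[1],seed[0]]
    cv2.floodFill(f,m,seed,0,(16,)*3,(16,)*3,4|cv2.FLOODFILL_FIXED_RANGE|cv2.FLOODFILL_MASK_ONLY|(1<<8))
    m=m[1:-1,1:-1]; cn=max(cv2.findContours(m,cv2.RETR_EXTERNAL,cv2.CHAIN_APPROX_NONE)[0],key=cv2.contourArea)[:,0]
    p=np.array([plane(px(*q)) for q in cn[::4]])
    s=least_squares(lambda q:np.hypot(p[:,0]-q[0],p[:,1]-q[1])-q[2],[0,70,50],loss="cauchy",f_scale=.8)
    out["circ"]=s.x; res=np.abs(s.fun); out["inl"]=(np.hypot(p[:,0]-s.x[0],p[:,1]-s.x[1])-s.x[2]).__abs__().__lt__(1.5).mean()
    bob=np.clip((R-B)-55,0,None)*(m==0)*(R>G*.95)*(G>1.2*B)
    cu,cv_=proj("scene",G0+ex*.006+ey*np.sin(tilt)*.07+np.array([0,0,.053]))[0]
    bob*=(np.hypot(uu-(cu-x0)*k,vv-(cv_-y0)*k)<5*k); out["bob"]=cen(bob)
    if pr:
        for a,b in out.items(): print(a,np.round(b,2))
    return out
E
python3 - <<'E'
from h import *
o=analyse(np.load("im3.npy"))
c=o["circ"];d=o["mark"]-c[:2];print("mark rel",d,np.hypot(*d),"m",np.arctan2(d[0],-d[1]),"bob rel",o["bob"]-c[:2])
E
```

```text
mark [12.96 31.92]
markw 254.01
seedcol [122 112  98]
circ [ 3.66 68.06 48.98]
inl 0.51
bob [ 3.89 52.26]
mark rel [  9.30343825 -36.14156407] 37.31978854203433 m 0.25194671228196325 bob rel [  0.22859061 -15.80112541]
```

move_arm(targets=[[[0, 0, 0, 0.0008, 0], [0, 0, 0, 0, 0], [0, 0, 0, 0, 0], [0, 0, 0, 0, 0], [0, 0, 0, 0, 0]]])

```text
time: 9.6
tool_pos: [0.5234, 0.1299, 0.2137]
tool_rot: [0.0, 0.598, 0.801, 0.0]
contact_force: [-1.0, -0.7, 6.5]
gripper_width: 0.274
grasp_force: 61.0
```

move_arm(targets=[[[0, 0.003, 0, 0, 0], [0, 0.003, 0, 0, 0], [0, 0.003, 0, 0, 0], [0, 0.003, 0, 0.0003, 0], [0, 0, 0, 0, 0]]])

```text
time: 10.02
tool_pos: [0.5218, 0.1356, 0.2136]
tool_rot: [0.002, 0.598, 0.801, -0.001]
contact_force: [-0.9, -3.8, 6.3]
gripper_width: 0.273
grasp_force: 61.0
```

Run:
```python
from h import *
need([.523,.129,.214]); im=shot(6); np.save("im4.npy",im); o=analyse(im,.05)
```

```text
t 10.02 pos [0.5218 0.1356 0.2136] yaw 106.54 tilt [ 0.002 -0.004 -1.   ] shift/0.6 [-0.0111 -0.0011 -0.0006] F [-0.86 -3.76  6.31] w 0.273 g 61.0 T [-1.256  0.298 -0.092]
mark [14.29 31.22]
markw 177.25
seedcol [123 112  98]
circ [ 6.21 68.25 48.53]
inl 0.56
bob [ 6.71 53.2 ]
```

Measured shifts (dial centre +2.6 mm, mark +1.3 mm, TCP +6 mm) show the gauge is rocking and not sliding. I'll continue.

move_arm(targets=[[[0, 0.004, 0, 0.0001, 0], [0, 0.004, 0, 0.0002, 0], [0, 0.004, 0, 0.0003, 0], [0, 0.004, 0, 0.0003, 0], [0, 0.004, 0, 0.0004, 0]]])

```text
time: 10.73
tool_pos: [0.5184, 0.147, 0.2128]
tool_rot: [0.002, 0.598, 0.801, -0.001]
contact_force: [-2.3, -2.7, 6.8]
gripper_width: 0.276
grasp_force: 61.4
```

Run:
```python
from h import *
need([.523,.129,.214]); im=shot(6); np.save("im5.npy",im); o=analyse(im,.12)
```

```text
t 10.73 pos [0.5184 0.147  0.2128] yaw 106.53 tilt [ 0.002 -0.004 -1.   ] shift/0.6 [-0.0309 -0.0012 -0.0019] F [-2.35 -2.66  6.8 ] w 0.276 g 61.4 T [-1.293  0.222 -0.017]
mark [18.41 30.71]
markw 153.62
seedcol [122 112  98]
circ [17.61 60.87 56.58]
inl 0.25
bob [11.97 52.5 ]
```

move_arm(targets=[[[0, 0.004, 0, 0.0004, 0], [0, 0.004, 0, 0.0004, 0], [0, 0.004, 0, 0.0005, 0], [0, 0.004, 0, 0.0005, 0], [0, 0.004, 0, 0.0006, 0]]])

```text
time: 11.45
tool_pos: [0.5154, 0.1588, 0.2113]
tool_rot: [0.002, 0.598, 0.801, -0.0]
contact_force: [0.3, -4.3, 5.6]
gripper_width: 0.269
grasp_force: 61.5
```

Run:
```python
from h import *
need([.523,.129,.214]); im=shot(10); np.save("im6.npy",im); o=analyse(im,.2)
c=cv2.resize(im[170:220,294:360].clip(0,255).astype(np.uint8)[...,::-1],None,fx=12,fy=12,interpolation=cv2.INTER_CUBIC)
cv2.imwrite("pics/c6.png",c)
```

```text
t 11.45 pos [0.5154 0.1588 0.2113] yaw 106.54 tilt [ 0.004 -0.003 -1.   ] shift/0.6 [-0.0512 -0.002  -0.0044] F [ 0.32 -4.25  5.57] w 0.269 g 61.5 T [-1.252 -0.254  0.017]
mark [29.8  27.48]
markw 92.64
seedcol [122 111  98]
circ [23.68 65.82 48.58]
inl 0.35
bob [23.95 50.86]
```

View pics/c6.png

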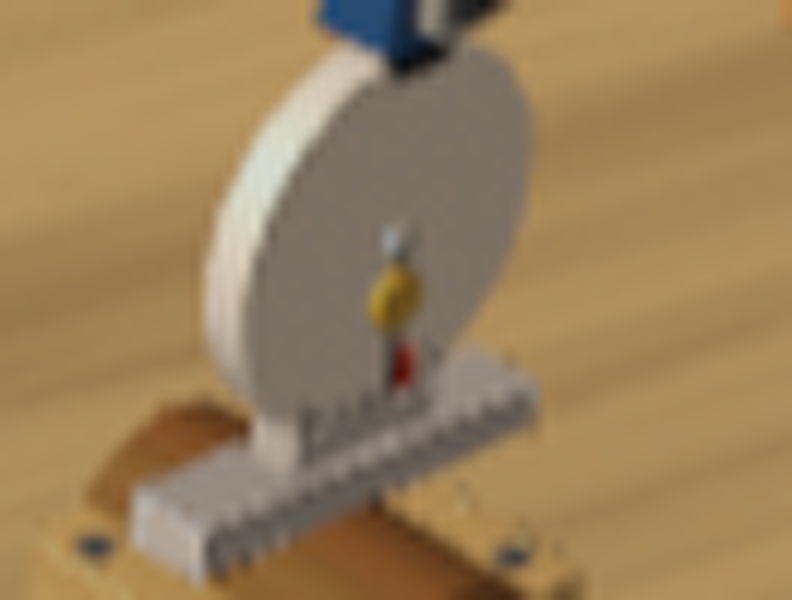

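This crop shows the needle at x≈390 still left of the red mark (≈402, 365). Bob and dial centre moved 12 mm, the same as the TCP, so the last step slid the foot instead of rocking it. I'll lift a little, go back 13 mm with the tilt held in the grip, and press more firmly before rocking on.

move_arm(targets=[[[0, 0, 0, -0.009, 0], [0, -0.01, 0, 0, 0], [0, -0.012, 0, 0, 0], [0, 0, 0, 0.003, 0], [0, 0, 0, 0, 0]]])

```text
time: 12.37
tool_pos: [0.5177, 0.1466, 0.213]
tool_rot: [-0.001, 0.598, 0.801, -0.0]
contact_force: [-0.4, 0.1, -4.3]
gripper_width: 0.272
grasp_force: 60.1
```

move_arm(targets=[[[0, 0, 0, 0.0017, 0], [0, 0, 0, 0, 0], [0, 0, 0, 0, 0], [0, 0, 0, 0, 0], [0, 0, 0, 0, 0]]])

```text
time: 12.78
tool_pos: [0.5178, 0.1472, 0.2128]
tool_rot: [-0.0, 0.598, 0.802, -0.0]
contact_force: [-1.7, -1.8, 0.9]
gripper_width: 0.274
grasp_force: 60.6
```

Run:
```python
from h import *
need([.523,.129,.213]); im=shot(6); o=analyse(im,.12)
```

```text
t 12.78 pos [0.5178 0.1472 0.2128] yaw 106.56 tilt [-0.001 -0.    -1.   ] shift/0.6 [-0.0315 -0.0002 -0.0003] F [-1.73 -1.76  0.87] w 0.274 g 60.6 T [-0.216  0.628 -0.033]
mark [16.56 30.78]
markw 98.66
seedcol [122 111  98]
circ [14.23 59.97 55.34]
inl 0.17
bob [11.3  54.33]
```

move_arm(targets=[[[0, 0, 0, 0.001, 0], [0, 0, 0, 0.001, 0], [0, 0, 0, 0, 0], [0, 0, 0, 0, 0], [0, 0, 0, 0, 0]]])

```text
time: 13.5
tool_pos: [0.518, 0.1472, 0.2128]
tool_rot: [-0.0, 0.598, 0.801, 0.0]
contact_force: [-4.5, -1.6, 5.0]
gripper_width: 0.27
grasp_force: 61.5
```

move_arm(targets=[[[0, 0.003, 0, 0.0003, 0], [0, 0.003, 0, 0.0003, 0], [0, 0.003, 0, 0.0003, 0], [0, 0, 0, 0, 0], [0, 0, 0, 0, 0]]])

```text
time: 13.92
tool_pos: [0.5175, 0.1523, 0.2122]
tool_rot: [0.001, 0.598, 0.802, 0.001]
contact_force: [1.1, -3.1, 5.7]
gripper_width: 0.274
grasp_force: 61.5
```

Run:
```python
from h import *
need([.523,.129,.213]); im=shot(6); o=analyse(im,.15)
```

```text
t 13.92 pos [0.5175 0.1523 0.2122] yaw 106.55 tilt [ 0.004 -0.    -1.   ] shift/0.6 [-0.0398 -0.0023 -0.0014] F [ 1.12 -3.12  5.73] w 0.274 g 61.5 T [-0.908 -0.176 -0.056]
mark [23.11 27.84]
markw 146.97
seedcol [122 112  98]
circ [17.18 66.37 48.79]
inl 0.29
bob [17.03 51.01]
```

Still sliding at about 10 N. I'll press more, staying well under the limit.

move_arm(targets=[[[0, 0, 0, 0.001, 0], [0, 0, 0, 0.001, 0], [0, 0, 0, 0, 0], [0, 0, 0, 0, 0], [0, 0, 0, 0, 0]]])

```text
time: 14.63
tool_pos: [0.5177, 0.1523, 0.2122]
tool_rot: [0.001, 0.598, 0.801, 0.001]
contact_force: [0.1, -3.2, 10.3]
gripper_width: 0.272
grasp_force: 62.1
```

Run:
```python
from h import *
need([.523,.129,.213]); im=shot(6); o=analyse(im,.15)
```

```text
t 14.63 pos [0.5177 0.1523 0.2122] yaw 106.54 tilt [ 0.004  0.    -1.   ] shift/0.6 [-0.0398 -0.0025 -0.0014] F [ 0.09 -3.19 10.3 ] w 0.272 g 62.1 T [-1.073  0.276 -0.   ]
mark [23.   28.08]
markw 158.24
seedcol [122 111  98]
circ [17.09 66.59 48.56]
inl 0.4
bob [17.07 50.98]
```

move_arm(targets=[[[0, 0, 0, 0.001, 0], [0, 0, 0, 0.001, 0], [0, 0, 0, 0, 0], [0, 0, 0, 0, 0], [0, 0, 0, 0, 0]]])

```text
time: 15.35
tool_pos: [0.5178, 0.1524, 0.2121]
tool_rot: [0.002, 0.598, 0.801, 0.001]
contact_force: [-1.8, -3.5, 13.6]
gripper_width: 0.274
grasp_force: 62.6
```

move_arm(targets=[[[0, 0.003, 0, 0.0003, 0], [0, 0.003, 0, 0.0003, 0], [0, 0.003, 0, 0.0003, 0], [0, 0, 0, 0, 0], [0, 0, 0, 0, 0]]])

```text
time: 15.77
tool_pos: [0.5163, 0.1576, 0.2113]
tool_rot: [0.002, 0.598, 0.802, 0.001]
contact_force: [-2.4, -2.0, 13.1]
gripper_width: 0.271
grasp_force: 62.9
```

Run:
```python
from h import *
need([.523,.129,.213]); im=shot(6); np.save("im7.npy",im); o=analyse(im,.15)
```

```text
t 15.77 pos [0.5163 0.1576 0.2113] yaw 106.55 tilt [ 0.004  0.    -1.   ] shift/0.6 [-0.0488 -0.0028 -0.0029] F [-2.36 -2.05 13.09] w 0.271 g 62.9 T [-1.138  0.541 -0.095]
mark [23.48 28.86]
markw 89.7
seedcol [122 111  98]
circ [19.49 65.96 48.64]
inl 0.36
bob [19.89 50.53]
```

Rocking again (bob +2.8 mm for TCP +5.4 mm) at about 17 N. I'll continue.

move_arm(targets=[[[0, 0.003, 0, 0.0005, 0], [0, 0.003, 0, 0.0005, 0], [0, 0.003, 0, 0.0005, 0], [0, 0.001, 0, 0.0002, 0], [0, 0, 0, 0, 0]]])

```text
time: 16.48
tool_pos: [0.5146, 0.1633, 0.2101]
tool_rot: [0.002, 0.598, 0.802, 0.001]
contact_force: [-1.7, -2.0, 12.3]
gripper_width: 0.274
grasp_force: 63.2
```

Run:
```python
from h import *
need([.523,.129,.213]); im=shot(10); np.save("im8.npy",im); o=analyse(im,.2)
def up(im,f): return cv2.resize(im[186:216,310:340].clip(0,255).astype(np.uint8)[...,::-1],None,fx=f,fy=f,interpolation=cv2.INTER_CUBIC)
a=np.load("im3.npy")
cv2.imwrite("pics/c8.png",np.hstack([up(a,13),up(im,13)]))
```

```text
t 16.48 pos [0.5146 0.1633 0.2101] yaw 106.55 tilt [ 0.004 -0.    -1.   ] shift/0.6 [-0.0589 -0.0028 -0.0047] F [-1.67 -2.   12.33] w 0.274 g 63.2 T [-1.19   0.472 -0.026]
mark [22.35 27.03]
markw 15.0
seedcol [122 111  98]
circ [22.46 64.9  48.98]
inl 0.33
bob [22.97 50.12]
```

View pics/c8.png

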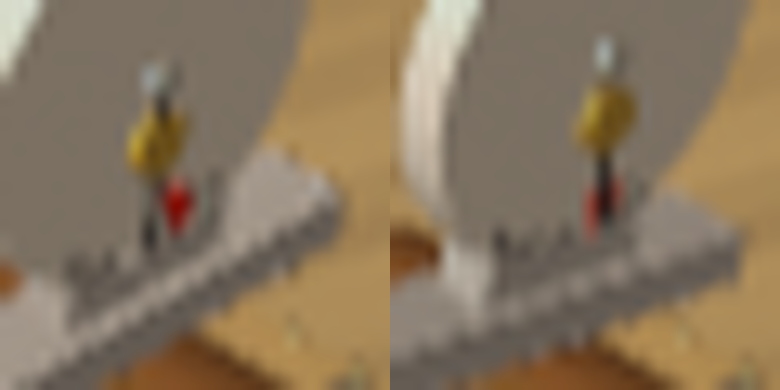

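The right half (now) shows the black needle (x≈605) lying over the red mark. Slivers of red are left (≈593, lower) and right (≈615, upper), so it is nearly on the mark. I'll quantify that.

Run:
```python
from h import *
np.set_printoptions(precision=0,suppress=True,linewidth=200)
for f,c0 in (("im3",318),("im7",321),("im8",321)):
    im=np.load(f+".npy")[196:207,c0:c0+11]
    print(f,"cols from",c0,"rows from 196: R-G and G");print(np.hstack([im[...,0]-im[...,1],im[...,1]]))
P=lambda y,z,o=.006: proj("scene",G0+ey*y/1000+ex*o+np.array([0,0,z/1000]))[0]
print((P(0,35,.016)-P(0,35,.006)).round(2),(P(10,35)-P(0,35)).round(2),(P(0,45)-P(0,35)).round(2))
```

```text
im3 cols from 318 rows from 196: R-G and G
[[ 11.  11.  23.  26.  27.  26.  16.  11.  11.  11.  11. 112. 114. 147. 104.  78.  80. 101. 112. 112. 112. 112.]
 [ 11.  16.  30.  27.  27.  26.  13.  11.  11.  11.  11. 112. 116. 145.  78.  78.  80. 109. 112. 112. 112. 113.]
 [ 11.  15.  32.  27.  27.  19.  11.  11.  11.  11.  11. 112. 115. 115.  78.  79.  94. 112. 112. 112. 112. 120.]
 [ 11.  11.  17.  20.  20.  33.  19.  11.   9.  11.  11. 112. 112. 104.  80.  74.  99. 102. 111.  95. 114. 141.]
 [ 11.  11.  11.  11.  32.  79.  43.  10.   9.  11.  12. 112. 112. 111.  86.  56.  69.  73. 102.  95. 120. 152.]
 [ 11.  11.  11.   9.  48. 118.  74.  11.  10.  12.  12. 112. 112. 111.  91.  56.  17.  38. 102. 100. 125. 152.]
 [ 11.  11.  11.   8.  26.  98.  57.  10.   8.  12.  12. 112. 112. 111.  81.  78.  20.  69. 102.  91. 133. 151.]
 [ 11.  11.  11.   6.  11.  63.  30.   8.   9.  12.  12. 112. 112. 111.  58.  94.  46.  93.  93.  98. 138. 150.]
 [ 11.  11.  11.   6.  10.  16.   8.   8.  10.  11.  12. 112. 112. 111.  54.  96.  80.  95.  96. 113. 139. 157.]
 [  9.  11.  11.   8.  10.   8.   8.   9
[... 2088 characters left out ...]
  11.  11.  13.  65.  27.  39.  10.  10.  14.  12. 112. 112. 112. 110.  67.  22.  68.  94. 107. 132. 134.]
 [ 11.  11.  11.  13.  65.  14.  17.  10.  11.  11.  11. 112. 112. 112. 111.  68.  39.  76.  97. 127. 133. 133.]
 [ 10.  11.  10.  12.  53.   8.   8.  10.  10.  11.  11. 104. 111.  94. 107.  80.  77.  89. 107. 124. 132. 132.]
 [ 10.  10.   8.  10.  28.   8.   8.   9.  10.  12.  12.  98. 100.  83.  98.  92.  95.  94.  97. 128. 131. 131.]
 [  9.   8.   9.   9.   8.   8.   9.   9.  11.  12.  11.  98.  90.  94.  94.  95.  95. 105. 107. 132. 135. 123.]
 [  8.   8.   9.   8.   9.  11.  11.  10.  10.  11.  10.  94.  94.  94. 100. 106. 116. 130. 115. 113. 120. 104.]]
[3. 1.] [ 2. -1.] [ 0. -3.]
```

Visible red is about 2.2 mm left and 1.0 mm right of the needle. Allowing for the needle's stand-off towards the camera, about 0.03 rad more tilt (~4.4 mm at the grip) is needed.

move_arm(targets=[[[0, 0.0025, 0, 0.0004, 0], [0, 0.0025, 0, 0.0004, 0], [0, 0.0025, 0, 0.0004, 0], [0, 0, 0, 0, 0], [0, 0, 0, 0, 0]]])

```text
time: 17.4
tool_pos: [0.5132, 0.1677, 0.2092]
tool_rot: [0.002, 0.598, 0.802, 0.001]
contact_force: [-1.6, -1.8, 11.9]
gripper_width: 0.273
grasp_force: 63.7
```

move_arm(targets=[[[0, 0, 0, -0.0008, 0], [0, 0, 0, 0, 0], [0, 0, 0, 0, 0], [0, 0, 0, 0, 0], [0, 0, 0, 0, 0]]])

```text
time: 17.82
tool_pos: [0.5132, 0.1676, 0.2092]
tool_rot: [0.002, 0.598, 0.801, 0.001]
contact_force: [-1.1, -2.0, 9.4]
gripper_width: 0.272
grasp_force: 63.2
```

move_arm(targets=[[[0, 0, 0, 0, 0], [0, 0, 0, 0, 0], [0, 0, 0, 0, 0], [0, 0, 0, 0, 0], [0, 0, 0, 0, 0]]])

```text
time: 18.23
tool_pos: [0.5132, 0.1676, 0.2092]
tool_rot: [0.002, 0.598, 0.801, 0.001]
contact_force: [-1.4, -3.1, 9.9]
gripper_width: 0.27
grasp_force: 63.2
```

Run:
```python
from h import *
need([.523,.129,.213]); im=shot(10); np.save("im9.npy",im); o=analyse(im,.22)
np.set_printoptions(precision=0,suppress=True,linewidth=200)
a=im[196:207,322:333];print(np.hstack([a[...,0]-a[...,1],a[...,1]]))
```

```text
t 18.23 pos [0.5132 0.1676 0.2092] yaw 106.54 tilt [ 0.004  0.    -1.   ] shift/0.6 [-0.0663 -0.0026 -0.0063] F [-1.38 -3.1   9.86] w 0.27 g 63.2 T [-1.066  0.198  0.005]
mark [25.04 26.55]
markw 17.75
seedcol [122 111  98]
circ [23.01 56.92 53.75]
inl 0.15
bob [24.46 49.66]
[[ 11.  11.  12.  33.  27.  26.  18.  11.  11.  11.  11. 112. 112. 112. 116.  78.  79.  94. 112. 112. 112. 113.]
 [ 11.  11.  11.  18.  20.  18.  13.  11.  11.  11.  16. 112. 112. 112. 107.  80.  75. 108. 112. 112. 112. 118.]
 [ 11.  11.  11.  11.  11.   6.  11.  11.  11.  12.  26. 112. 112. 112. 111.  86.  69. 112. 112. 112. 113. 129.]
 [ 11.  11.  11.  11.  18.  25.  11.  11.  12.  23.  31. 112. 112. 112. 111.  80.  60. 111. 102. 113. 126. 140.]
 [ 11.  11.  12.  29.  34.  35.  11.   9.  16.  27.  31. 112. 112. 112. 101.  51.  60. 110.  82. 121. 136. 140.]
 [ 11.  11.  13.  46.  46.  28.  10.   9.  14.  17.  20. 112. 112. 111.  91.  23.  68. 100.  89. 129. 134. 134.]
 [ 11.  11.  13.  55.  33.  18.  10.  10.  10.  11.  11. 112. 112. 111.  80.  37.  75. 102. 108. 130. 130. 130.]
 [ 11.  10.  11.  39.  14.   8.  10.  10.  10.  11.  11. 112. 104. 107.  78.  76.  88. 105. 118. 130. 129. 128.]
 [ 10.   9.  10.   8.   8.   8.   8.  11.  11.  11.  11. 112.  94.  98.  90.  95.  95.  97. 125. 128. 128. 128.]
 [  9.   8.   9.   8.   8.   8.   9.  11.  12.  12.  11. 104.  94.  93.  94.  95.  95. 106. 129. 132. 122. 116.]
 [  8.   9.   8.   9.  10.  10.  10.  10.  11.  10.   9.  93.  94.  95. 104. 109. 119. 114. 112. 118. 105.  97.]]
```

Kinematics (TCP +39 mm, bob +20.6 mm) give a tilt of about 0.24 against a mark of about 0.25. The visible red agrees to about −0.5 mm, so I'll make one small nudge.

move_arm(targets=[[[0, 0, 0, 0.0008, 0], [0, 0.0015, 0, 0.0003, 0], [0, 0.0015, 0, 0.0003, 0], [0, 0, 0, 0, 0], [0, 0, 0, -0.0008, 0]]])

```text
time: 19.15
tool_pos: [0.5127, 0.1692, 0.2088]
tool_rot: [0.002, 0.598, 0.802, 0.001]
contact_force: [-0.1, -3.4, 7.7]
gripper_width: 0.273
grasp_force: 63.2
```

move_arm(targets=[[[0, 0, 0, 0, 0], [0, 0, 0, 0, 0], [0, 0, 0, 0, 0], [0, 0, 0, 0, 0], [0, 0, 0, 0, 0]]])

```text
time: 19.57
tool_pos: [0.5127, 0.1692, 0.2088]
tool_rot: [0.002, 0.598, 0.801, 0.001]
contact_force: [-1.0, -2.9, 11.3]
gripper_width: 0.275
grasp_force: 63.3
```

move_arm(targets=[[[0, 0, 0, 0, 0], [0, 0, 0, 0, 0], [0, 0, 0, 0, 0], [0, 0, 0, 0, 0], [0, 0, 0, 0, 0]]])

```text
time: 19.98
tool_pos: [0.5128, 0.1692, 0.2088]
tool_rot: [0.002, 0.598, 0.801, 0.001]
contact_force: [-0.3, -1.9, 9.8]
gripper_width: 0.267
grasp_force: 63.3
```

Run:
```python
from h import *
need([.523,.129,.213]); im=shot(10); np.save("im10.npy",im); o=analyse(im,.24)
np.set_printoptions(precision=0,suppress=True,linewidth=200)
a=im[196:207,322:333];print(a[...,0]-a[...,1])
def up(im,x,y,w,h,f): return cv2.resize(im[y:y+h,x:x+w].clip(0,255).astype(np.uint8)[...,::-1],None,fx=f,fy=f,interpolation=cv2.INTER_CUBIC)
cv2.imwrite("pics/c10.png",np.hstack([up(im,312,186,26,30,15),cv2.resize(up(im,294,165,66,75,6),(396,450))]))
```

```text
t 19.98 pos [0.5128 0.1692 0.2088] yaw 106.54 tilt [ 0.004 -0.    -1.   ] shift/0.6 [-0.0691 -0.0027 -0.0069] F [-0.29 -1.95  9.82] w 0.267 g 63.3 T [-1.223  0.183 -0.032]
mark [25.52 26.14]
markw 67.96
seedcol [122 111  97]
circ [23.12 57.16 53.95]
inl 0.15
bob [25.24 49.24]
[[11. 11. 12. 32. 26. 27. 22. 12. 11. 11. 12.]
 [11. 11. 11. 16. 19. 19. 14. 11. 11. 11. 13.]
 [11. 11. 11. 11. 11.  6. 11. 11. 11. 12. 24.]
 [11. 11. 11. 11. 17. 15. 11. 11. 11. 20. 32.]
 [11. 11. 12. 29. 43. 25. 10.  9. 19. 26. 32.]
 [11. 11. 13. 47. 70. 26.  9. 10. 18. 21. 25.]
 [11. 11. 12. 47. 57. 27.  8. 10. 11. 11. 14.]
 [11. 10. 11. 31. 23. 16.  8. 11. 11. 11. 10.]
 [11.  9.  9.  8.  8.  8.  8. 11. 12. 11. 11.]
 [ 9.  8.  9.  8.  8.  8.  9. 11. 12. 11. 11.]
 [ 8.  9.  9.  9.  9. 11. 10. 10. 10. 10.  9.]]
```

View pics/c10.png

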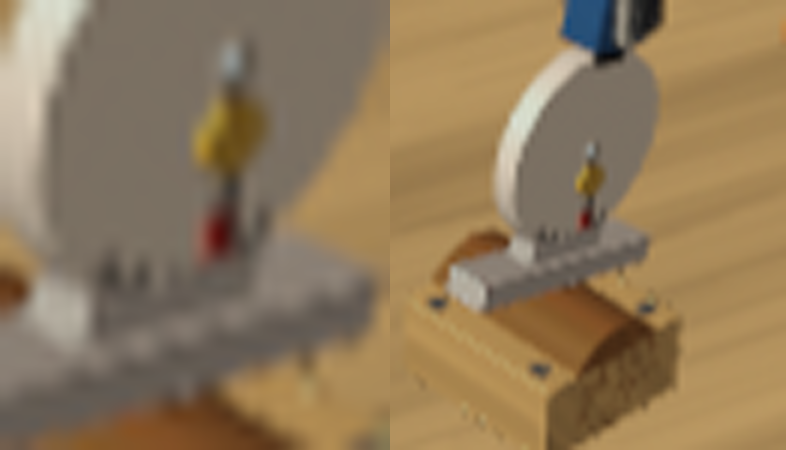

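The picture shows the needle over the right half of the red mark (≈(222,225) in the left crop). That fits its stand-off when viewed obliquely, and kinematics agree (tilt ≈0.25, mark ≈0.25). The load is steady at about 14 N, so I'm handing in.

```bash
python3 -c "
from plant import job
print(job.job_done())"
```

```text
the job is handed in; nothing more can be done
None
```

I've handed the job in with the gauge gripped and resting on the hump at about 14 N, tilted about 0.25 rad so that the needle lies on the red mark to within my estimated 1 mm; the hand-in returned no verdict.

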